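# Set the step attenuator to its third click

### The job

Set the bench attenuator box to step three: with a fingertip, push its sliding lever out of the home position along the slot, feeling the clicks, and stop in the third click without running on to the fourth. Only then press the round button on the same box fully down to store the setting, and let it come back up. Push only: do not pinch the lever between the fingers, and leave the things lying around the box where they are.

Things in the scene. Friction and masses are not known exactly. Their poses are not given: they have to be found in the camera images.
- attenuator: the attenuator: a fixed low grey metal box, 100 mm (x) by 190 mm (y) by 50 mm high, with a bright flat top panel. Origin at the centre of its underside, z up; its y axis runs along its long side and the slot, from the lever's home towards the button. In its frame the lever at home stands at x +12, y -62 mm, the button at x -12, y +66 mm
- step_lever (a joint): travel of the lever, m, along the box's +y: 0 = home, the start (does not count); clicks one to five are detents 16 mm apart, the third at 0.048. From each detent the lever resists with a force that peaks at 5 to 8 N after 4 mm and falls to nothing at 8 mm; then it jumps on into the next detent by itself. Released, it settles in the nearest detent, but may hang exactly half-way
- lever_top (a point): centre of the top of the lever, 94 mm above the desk; axes as the box's. The lever is an upright black paddle 22 mm wide (x), 12 mm thick along the slot (y) and 34 mm high on a short steel stem, 44 mm above the panel in all; it cannot lift out. Dark ticks beside the slot mark the detents, the home one longer
- set_button (a joint): travel of the push button, m: 0 = up, 0.006 = fully down, which takes about 5 N; it springs back when released
- set_button_top (a point): centre of the top of the round black push button (26 mm across, its top 72 mm above the desk, standing 10 mm out of a steel collar 42 mm across), on the panel at the end away from the lever's home; pressed straight down
- relay_mid (a point): bystander: a loose pale relay block, 62 x 22 x 75 mm, standing by the home end of the box; its centre, half-way up
- reel_mid (a point): bystander: a loose reel of solder, 54 mm across and 38 mm high, behind the box; its centre, half-way up
- tape_mid (a point): bystander: a loose roll of tape, 60 mm across and 18 mm high, lying behind the box; its centre, half-way up

How it is judged:
By the outcome, as a careful person would: the job done as asked, in the order asked, and still so for the second after the job is handed in, with the robot touching nothing.
It also fails if it takes over 64 s, if anything falls off the work surface, if the arm or the gripper's body presses on something with over 40 N, if the wrist force passes 120 N, or if a joint passes its speed limit or range.

### The arm

A 6-joint arm with a two-finger parallel gripper is mounted at the origin on a cart in front of the work surface, level with it; the furniture and walls round the work are solid. World frame = base frame: x ahead of the robot, y to its left, z up, the work surface at z = 0. Lengths are in m, angles in rad, forces in N, time in s.
With the tool pointing down it reaches from about 0.35 to 0.775 m from the base axis. Payload 7.3 kg.
Tool frame: the origin (TCP) lies at the very end of the fingers, on their centre line; the grasp point (between the pads) lies 19 mm behind it; z points along the fingers, y is the line along which they close (so a half turn about z gives the same grasp; the last joint's range is limited). The gripper opens to 92 mm and grips with 3 to 60 N. Pads are 19 mm wide; open, the fingers measure 130 mm over their backs; the gripper's body (75 mm by 190 mm) begins 47 mm behind the grasp point.
Start: joints at [-1.465, 0.342, 1.524, -0, 1.275, -0.146], TCP at [0.131, -0.508, 0.227] pointing down, gripper open.
Joint ranges: [-2.53, 2.53], [-0.77, 2.02], [0.04, 2.7], [-1, 4.14], [0.28, 2.66], [-3.11, 3.11]. Speed limits (rad/s): [2.57, 2.57, 3.14, 3.14, 3.14, 3.14].

### API

Orientations are given as [roll, pitch, yaw] about the fixed x, y, z axes, in that order (R = Rz(yaw) Ry(pitch) Rx(roll)).
In Python, from cell import robot gives the robot as it stands.
- The arm moves only by the tool apply_moves, never from a script. Its argument "motion" is text: rows parted by semicolons, each of 7 numbers parted by spaces: the opening in per cent of the stroke, from 0 (shut) to 100 (fully open), then the shift along the tool's x, y, z in cm, then the turn, a rotation vector about the tool's x, y, z in rad. A call has 1 to 20 rows; each row shifts and turns the commanded pose from where the row before left it, along the tool's axes as they then stand; what a row does not reach is not made up. A row lasts 1/8 s, in which the tool goes at most 62.5 mm and 10.7 degrees, less where a joint would pass 70% of its speed; a pose out of reach is approached as far as the arm can. A call with a gripper value outside its range is refused whole. The fingers move at their own pace and stop on an object; "force" is the grip in N (left out, the last holds). Time passes only in rows, so rows that do not move let the fingers close. It gives the time, the measured TCP pose, the force, the opening and the grip force at its end, in the units of the state.
- robot.observe(): the state, without advancing time (a new reading comes with each control period).
- robot.read_camera(name): name is "side" or "top" or "wrist"; returns a dict with "img" (400x640x3 uint8, red, green, blue), "fovy" (degrees; the focal length in pixels is half the picture's height over the tangent of half this angle, whatever the lens; pixels are square), "cx", "cy" (the principal point, pixels), "k1" (the pictures are not rectified: a ray, as slopes to the right and down, at radius r is drawn at 1 + k1 r^2 times it, then the intrinsics apply), "R" (3x3) and "t" (3): a world point X has camera coordinates R X + t; the wrist camera has in their place "hand_eye" (4x4, takes a point from camera to tool coordinates, whose origin is the TCP and whose axes are the flange's). Camera axes: x right, y down, z forward; pixel columns grow to the right and rows downward; lengths in m; the calibration is good to about 2 mm. A picture is of the moment at which its call begins: read the wrist's pose just before it. There is no depth.
- robot.hand_in(): hands the job in; it is judged then, once.
Trained networks look in a picture, given as the dict that the camera call returned (one of the last four; its "shot" number tells which), for a name from the list of things; names that differ only in an ending like _2 or _b are one class to them, and where a whole thing is asked for, a point or a joint stands for the part that bears it (a point fixed in the world has none). Each returns a list of dicts, best first, with "score" (0 to 1); they miss things now and then, are a little off and sometimes report something else, mostly with a low value. They report only what shows in the picture. A call takes as long as a camera call.
- robot.search_frame(target, picture): "centre" ([x, y, z] in m, in world coordinates, good to about 4 mm: the middle of the surface that is visible of it).
- robot.trace(target, picture): "pixels" (400x640 bool, what is visible of it).
The state is a dict: "time": time; "qpos": joint angles; "qvel": joint speeds; "joint_efforts": joint torques, N m; "tool_pos": TCP position; "tool_rot": TCP orientation; "contact_force": force on the tool from outside, world axes, zero at the start; "torque": the same for the moment, N m; "opening": finger opening in m; "grip_force": force on a finger pad.
Only numpy, scipy, OpenCV 4.12 (cv2) and the standard library are available. Lean on these libraries where they do the work, as an engineer would, in place of code of your own. Each camera call takes 0.05 s, during which the arm holds its last target. There are 200 camera calls.

## Working session

There is one attempt and no reset: what is moved stays moved. The work goes in short steps, Python scripts to look and compute and a tool call to move; the robot and the scene stay as the last step left them, time stands still between calls to the robot, and variables do not carry over. Pictures are saved under pics/ and viewed, at most 10 in all, crops included, and the job is handed in when it is done.

Besides the shell and the picture viewer there is one more tool, called after "Call:" by a JSON object that holds its "method" and its "body", one argument or row to a line. apply_moves: Moves the arm, as the interface text tells. Its arguments: {"type":"object","properties":{"motion":{"type":"string"},"force":{"type":"number"}},"required":["motion"]}

```bash
mkdir -p pics; ls; python3 - <<'E'
from cell import robot
import cv2,numpy as np
s=robot.observe();print(s['time'],s['tool_pos'],s['tool_rot'],s['opening'])
ims=[]
for n in ['top','side']:
    p=robot.read_camera(n); cv2.imwrite(f'pics/{n}0.png',p['img'][:,:,::-1])
    print(n,p['fovy'],p['cx'],p['cy'],p['k1'],np.round(p['R'],3).tolist(),np.round(p['t'],3))
    for t in ['attenuator','lever_top','step_lever','set_button_top','relay_mid','reel_mid','tape_mid']:
        print(t,[(np.round(d['centre'],4),round(d['score'],2)) for d in robot.search_frame(t,p)[:2]])
E
```

```text
pics
0.0 [ 0.13076044 -0.50804134  0.22605471] [-3.14007958e+00 -1.56181198e-04  2.51819488e-01] 0.09163337393165068
top 53.752608837026926 318.966855578475 205.42119286127402 -0.04302405895729484 [[0.024, -1.0, 0.014], [-0.99, -0.026, -0.138], [0.138, -0.011, -0.99]] [-0.406  0.536  0.845]
attenuator [(array([ 0.4806, -0.3239,  0.0499]), 0.94), (array([ 0.5664, -0.3847,  0.0383]), 0.65)]
lever_top [(array([ 0.4733, -0.387 ,  0.0932]), 0.39)]
step_lever [(array([ 0.4751, -0.3885,  0.0909]), 0.57)]
set_button_top [(array([ 0.4819, -0.2577,  0.0665]), 0.54)]
relay_mid [(array([ 0.4169, -0.4634,  0.0739]), 0.55)]
reel_mid [(array([ 0.5675, -0.3843,  0.0388]), 0.9)]
tape_mid [(array([ 0.5893, -0.3113,  0.0129]), 0.86)]
side 49.44087281697341 323.63924914194 205.3748223084236 0.023722832473201293 [[0.992, -0.127, 0.011], [-0.08, -0.688, -0.721], [0.099, 0.714, -0.693]] [-0.586 -0.164  1.129]
attenuator [(array([ 0.4771, -0.3588,  0.0544]), 0.95)]
lever_top [(array([ 0.4746, -0.3976,  0.0817]), 0.59)]
step_lever [(array([ 0.4736, -0.3942,  0.0806]), 0.47)]
set_button_top [(array([ 0.4738, -0.3969,  0.0801]), 0.65)]
relay_mid [(array([ 0.4222, -0.4798,  0.0377]), 0.84), (array([ 0.4764, -0.3601,  0.0515]), 0.52)]
reel_mid [(array([ 0.5694, -0.3937,  0.0399]), 0.68)]
tape_mid [(array([ 0.4783, -0.3951,  0.0791]), 0.52)]
```

View pics/top0.png

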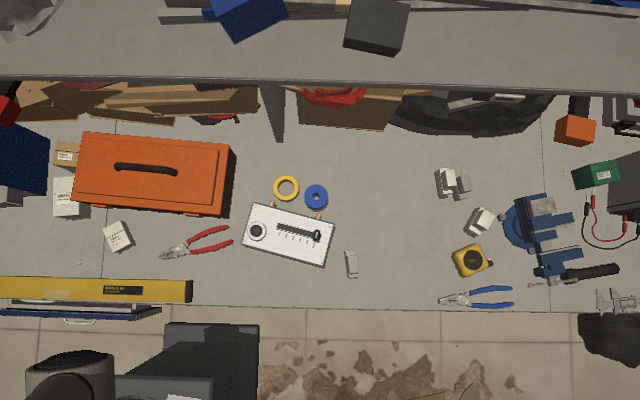

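View pics/side0.png

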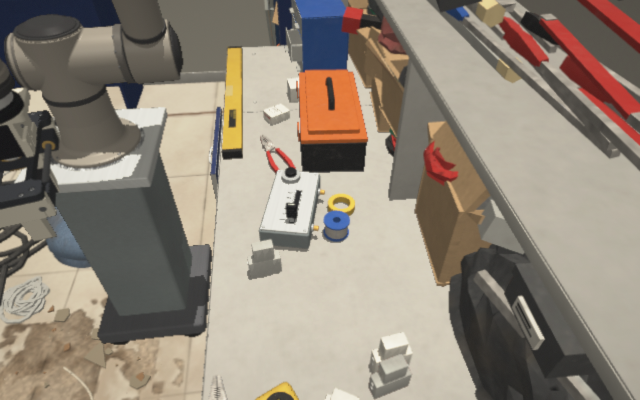

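The top view shows the box at about (288,235), lever at (317,236) and button at (257,231). The reel (316,195) and tape (286,187) are behind it, and the relay (352,264) is by the home end. The side view agrees.

```bash
cat > h.py <<'E'
import numpy as np,cv2
from scipy.spatial.transform import Rotation as Ro
from scipy.optimize import least_squares
def K(p):
    f=200/np.tan(np.radians(p['fovy'])/2); return np.array([[f,0,p['cx']],[0,f,p['cy']],[0,0,1.]])
def ext(p,s=None):
    if 'R' in p: return np.array(p['R']),np.array(p['t'])
    T=np.eye(4);T[:3,:3]=Ro.from_euler('xyz',s['tool_rot']).as_matrix();T[:3,3]=s['tool_pos']
    M=np.linalg.inv(T@np.array(p['hand_eye'])); return M[:3,:3],M[:3,3]
def proj(p,X,s=None):
    R,t=ext(p,s); return cv2.projectPoints(np.atleast_2d(np.float64(X)),cv2.Rodrigues(R)[0],t,K(p),np.array([p['k1'],0,0,0.]))[0][:,0]
def unproj(p,px,z,s=None):
    R,t=ext(p,s); n=cv2.undistortPoints(np.float64(px).reshape(-1,1,2),K(p),np.array([p['k1'],0,0,0.]))[:,0]
    d=np.c_[n,np.ones(len(n))]@R; c=-R.T@t
    return c+d*((z-c[2])/d[:,2])[:,None]
def boxpt(b,P):
    x,y,a=b; P=np.atleast_2d(P); c,s=np.cos(a),np.sin(a)
    return np.c_[x+c*P[:,0]-s*P[:,1],y+s*P[:,0]+c*P[:,1],P[:,2]]
def panel(p,s=None):   # box pose from bright panel outline
    g=p['img'].min(2); return g
E
python3 - <<'E'
from cell import robot
from h import *
p=robot.read_camera('top')
m=robot.trace('attenuator',p)[0]['pixels']
ys,xs=np.nonzero(m&(p['img'].min(2)>150)); print(len(xs),m.sum())
W=unproj(p,np.c_[xs,ys],0.05)[:,:2]
r=cv2.minAreaRect(np.float32(W*1000)); print(r)
for t in ['lever_top','set_button_top','relay_mid']:
    d=robot.trace(t,p)
    for q in d[:2]:
        ys,xs=np.nonzero(q['pixels']); print(t,q['score'],len(xs),xs.mean(),ys.mean(),unproj(p,[[xs.mean(),ys.mean()]],{'l':.08,'s':.07,'r':.06}[t[0]]))
E
```

```text
3054 3935
((482.6486511230469, -325.363525390625), (183.86448669433594, 97.4769058227539), 76.09912109375)
lever_top 0.38 60 315.43333333333334 234.93333333333334 [[ 0.47683181 -0.38650827  0.08      ]]
relay_mid 0.79 332 351.0030120481928 263.8192771084337 [[ 0.41787317 -0.46465872  0.06      ]]
```

Call:
{"method": "apply_moves", "body": {
  "motion": "0 3.57 -0.1 0 0 0 0;0 3.57 -0.1 0 0 0 0;0 3.57 -0.1 0 0 0 0;0 3.57 -0.1 0 0 0 0;0 3.57 -0.1 0 0 0 0;0 3.57 -0.1 0 0 0 0;0 3.57 -0.1 0 0 0 0;0 3.57 -0.1 0 0 0 0;0 3.57 -0.1 0 0 0 0;0 3.57 0 0 0 0 0;0 0 0 0 0 0 -0.18;0 0 0 0 0 0 -0.18;0 0 0 0 0 0 -0.18;0 0 0 0 0 0 -0.18;0 0 0 0 0 0 -0.18;0 0 0 0 0 0 -0.176;0 0 0 0 0 0 0;0 0 0 0 0 0 0",
  "force": 20
}}

```text
time: 3.3
tool_pos: [0.4743, -0.4108, 0.2267]
tool_rot: [-3.142, 0.0, 1.324]
contact_force: [0.5, 0.2, -0.6]
opening: 0.0004
grip_force: 0.0
```

```bash
python3 - <<'E'
from cell import robot
from h import *
s=robot.observe();print(s['time'],s['tool_pos'],s['tool_rot'],s['opening'],s['contact_force'],s['qpos'])
p=robot.read_camera('wrist')
im=p['img'][:,:,::-1].copy()
b=(.4827,-.3254,-.2426)
for P in [(12,-62,94),(12,-68,94),(-12,66,72),(50,95,50),(50,-95,50),(-50,-95,50),(-50,95,50)]:
    q=proj(p,boxpt(b,np.array(P)/1000),s)[0]; print(P,q.round(1))
    if abs(q).max()<2000: cv2.drawMarker(im,tuple(int(v) for v in q),(0,0,255),0,10)
cv2.imwrite('pics/w1.png',im)
E
```

```text
3.3 [ 0.47433308 -0.41079411  0.22666499] [-3.14155110e+00  4.74599532e-05  1.32441557e+00] 0.00035191508003044403 [ 0.52425213  0.15009889 -0.61484225] [-8.35761786e-01  5.34178143e-01  1.21696217e+00 -6.35811592e-05
  1.39046051e+00 -5.89369619e-01]
(12, -62, 94) [319.8 174.4]
(12, -68, 94) [319.8 180.2]
(-12, 66, 72) [294.4  40.1]
(50, 95, 50) [356.4  14.2]
(50, -95, 50) [351.9 195.3]
(-50, -95, 50) [267.9 195.7]
(-50, 95, 50) [258.2  14.9]
```

View pics/w1.png

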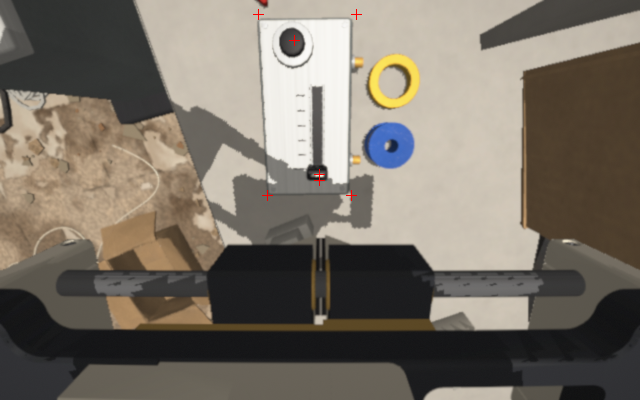

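Wrist view: box upright, with the button at (292,41), lever top at about (317,172) and slot on column 317. The predicted markers are within about 2-4 px, so I'll zoom in on the lever.

```bash
python3 - <<'E'
import cv2
im=cv2.imread('pics/w1.png');cv2.imwrite('pics/w1c.png',cv2.resize(im[140:215,255:365],None,fx=7,fy=7,interpolation=2))
E
```

```text
(no output)
```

View pics/w1c.png

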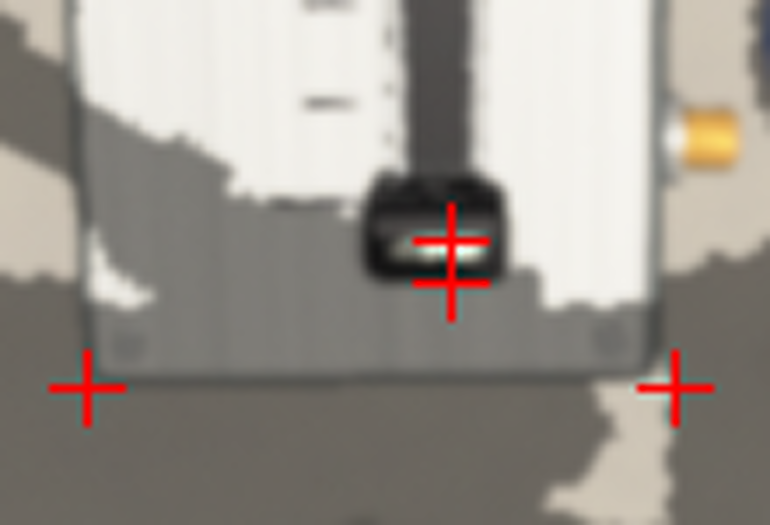

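Call:
{"method": "apply_moves", "body": {
  "motion": "0 0 -0.27 3 0 0 0;0 0 0 3 0 0 0;0 0 0 3 0 0 0;0 0 0 3 0 0 0;0 0 0 2 0 0 0;0 0 0 1.2 0 0 0;0 0 0 0 0 0 0;0 0.3 0 0 0 0 0;0 0.2 0 0 0 0 0;0 0 0 0 0 0 0"
}}

```text
time: 4.6
tool_pos: [0.4732, -0.4053, 0.0754]
tool_rot: [3.141, 0.001, 1.328]
contact_force: [0.6, -0.5, -0.6]
opening: 0.0007
grip_force: 0.0
```

Call:
{"method": "apply_moves", "body": {
  "motion": "0 0.2 0 0 0 0 0;0 0.2 0 0 0 0 0;0 0.2 0 0 0 0 0;0 0 0 0 0 0 0"
}}

```text
time: 5.1
tool_pos: [0.4743, -0.4007, 0.0752]
tool_rot: [3.141, 0.002, 1.328]
contact_force: [-1.3, -5.6, 1.3]
opening: 0.0006
grip_force: 2.8
```

Call:
{"method": "apply_moves", "body": {
  "motion": "0 0.15 0 0 0 0 0;0 0.15 0 0 0 0 0;0 0 0 0 0 0 0"
}}

```text
time: 5.48
tool_pos: [0.4752, -0.3964, 0.0748]
tool_rot: [3.141, -0.0, 1.328]
contact_force: [-0.2, 0.4, 0.3]
opening: 0.0003
grip_force: 0.0
```

Call:
{"method": "apply_moves", "body": {
  "motion": "0 0.15 0 0 0 0 0;0 0.15 0 0 0 0 0;0 0.1 0 0 0 0 0;0 0 0 0 0 0 0"
}}

```text
time: 5.98
tool_pos: [0.4761, -0.3925, 0.0747]
tool_rot: [-3.141, -0.0, 1.328]
contact_force: [0.5, 0.3, 0.2]
opening: 0.0004
grip_force: 0.0
```

Call:
{"method": "apply_moves", "body": {
  "motion": "0 0.15 0 0 0 0 0;0 0.15 0 0 0 0 0;0 0 0 0 0 0 0"
}}

```text
time: 6.35
tool_pos: [0.4768, -0.3896, 0.0747]
tool_rot: [-3.142, 0.0, 1.328]
contact_force: [-0.3, 0.1, 0.3]
opening: 0.0003
grip_force: 0.0
```

```bash
cat >> h.py <<'E'
def shot(robot,n,crop=None,f=1):
    s=robot.observe();p=robot.read_camera('wrist');im=p['img'][:,:,::-1]
    if crop: im=im[crop[0]:crop[1],crop[2]:crop[3]]
    cv2.imwrite(n,cv2.resize(im,None,fx=f,fy=f,interpolation=2)); return s,p
E
python3 - <<'E'
from cell import robot
from h import *
s,p=shot(robot,'pics/w2.png')
print(s['tool_pos'],s['contact_force'],s['time'])
E
```

```text
[ 0.47680165 -0.38964071  0.0747333 ] [-0.32354864  0.14737826  0.32189021] 6.35
```

View pics/w2.png

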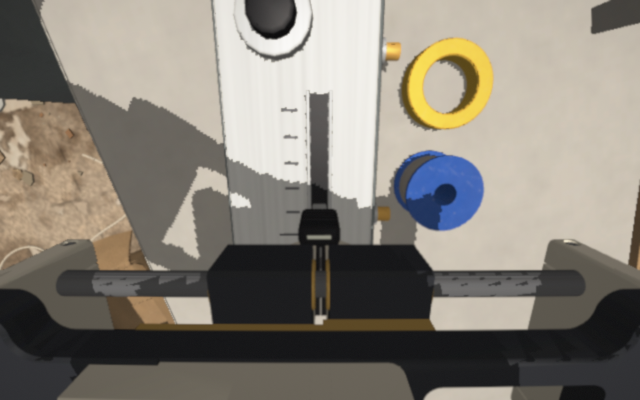

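Ticks are at rows 110, 137, 163, 188, 212 and 235 (home). The lever now stands at click one (row ~212), with the finger just behind it.

Call:
{"method": "apply_moves", "body": {
  "motion": "0 0.15 0 0 0 0 0;0 0.15 0 0 0 0 0;0 0.15 0 0 0 0 0;0 0 0 0 0 0 0"
}}

```text
time: 6.9
tool_pos: [0.4777, -0.3861, 0.0748]
tool_rot: [3.141, 0.001, 1.328]
contact_force: [-2.3, -5.3, -0.9]
opening: 0.0006
grip_force: 2.5
```

Call:
{"method": "apply_moves", "body": {
  "motion": "0 0.15 0 0 0 0 0;0 0.15 0 0 0 0 0;0 0 0 0 0 0 0"
}}

```text
time: 7.28
tool_pos: [0.4784, -0.3833, 0.0748]
tool_rot: [3.141, 0.001, 1.328]
contact_force: [-1.0, -4.8, -1.3]
opening: 0.0006
grip_force: 2.5
```

Call:
{"method": "apply_moves", "body": {
  "motion": "0 0.15 0 0 0 0 0;0 0.15 0 0 0 0 0;0 0 0 0 0 0 0"
}}

```text
time: 7.65
tool_pos: [0.4795, -0.3789, 0.0747]
tool_rot: [-3.141, -0.001, 1.328]
contact_force: [0.1, 0.2, 0.0]
opening: 0.0004
grip_force: 0.0
```

Call:
{"method": "apply_moves", "body": {
  "motion": "0 0.2 0 0 0 0 0;0 0.2 0 0 0 0 0;0 0.2 0 0 0 0 0;0 0.2 0 0 0 0 0;0 0.2 0 0 0 0 0;0 0 0 0 0 0 0"
}}

```text
time: 8.4
tool_pos: [0.4815, -0.3706, 0.0748]
tool_rot: [3.141, 0.001, 1.328]
contact_force: [-1.5, -4.5, -1.6]
opening: 0.0003
grip_force: 2.5
```

Call:
{"method": "apply_moves", "body": {
  "motion": "0 0.15 0 0 0 0 0;0 0.15 0 0 0 0 0;0 0 0 0 0 0 0"
}}

```text
time: 8.78
tool_pos: [0.4822, -0.3677, 0.0748]
tool_rot: [3.141, 0.001, 1.328]
contact_force: [-1.4, -3.6, -1.4]
opening: 0.0006
grip_force: 2.5
```

Call:
{"method": "apply_moves", "body": {
  "motion": "0 0.15 0 0 0 0 0;0 0.15 0 0 0 0 0;0 0 0 0 0 0 0"
}}

```text
time: 9.15
tool_pos: [0.4833, -0.3634, 0.0747]
tool_rot: [-3.141, -0.001, 1.328]
contact_force: [0.3, 1.4, -0.4]
opening: 0.0006
grip_force: 0.0
```

Call:
{"method": "apply_moves", "body": {
  "motion": "0 -0.5 0 0 0 0 0;0 -1 0 0 0 0 0;0 0 0 -3 0 0 0;0 0 0 -4 0 0 0;0 0 0 -4 0 0 0;0 0 0 0 0 0 0;0 0 0 0 0 0 0"
}}

```text
time: 10.02
tool_pos: [0.4791, -0.3788, 0.1841]
tool_rot: [-3.141, -0.0, 1.327]
contact_force: [-1.0, -0.1, -0.3]
opening: 0.0005
grip_force: 0.0
```

```bash
python3 - <<'E'
from cell import robot
from h import *
s,p=shot(robot,'pics/w3.png')
print(s['tool_pos'],s['tool_rot'],s['contact_force'],s['time'])
b=(.4801,-.3248,-.2426)
for P in [(12,-14,94),(12,-30,94),(12,2,94),(-12,66,72)]: print(P,proj(p,boxpt(b,np.array(P)/1000),s)[0])
E
```

```text
[ 0.4790636  -0.37878501  0.1841319 ] [-3.14089161e+00 -3.14360353e-04  1.32737155e+00] [-0.9962313  -0.05066072 -0.32999319] 10.025
(12, -14, 94) [320.25798283 164.74578257]
(12, -30, 94) [320.29049614 183.08931038]
(12, 2, 94) [320.22431852 145.76077959]
(-12, 66, 72) [292.13807089  68.08997248]
```

View pics/w3.png

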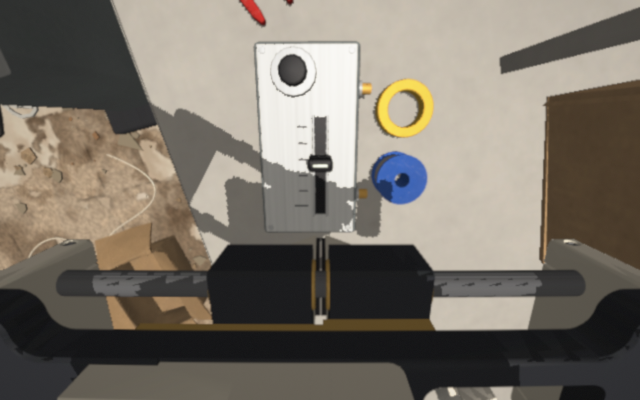

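The lever top is at (320,163) against a predicted (320,165) for click three, so it is in the third detent. The button is at (292,70), so I'll go and press it.

Call:
{"method": "apply_moves", "body": {
  "motion": "0 2.95 -0.6 0 0 0 0;0 2.95 -0.6 0 0 0 0;0 2.95 -0.6 0 0 0 0;0 2.95 -0.6 0 0 0 0;0 0 0 3 0 0 0;0 0 0 3 0 0 0;0 0 0 2.4 0 0 0;0 0 0 1.5 0 0 0;0 0 0 0 0 0 0;0 0 0 0 0 0 0"
}}

```text
time: 11.32
tool_pos: [0.485, -0.2586, 0.0863]
tool_rot: [3.141, 0.0, 1.328]
contact_force: [-0.0, -0.5, 1.1]
opening: 0.0007
grip_force: 0.0
```

Call:
{"method": "apply_moves", "body": {
  "motion": "0 0 0 0.3 0 0 0;0 0 0 0.3 0 0 0;0 0 0 0.3 0 0 0;0 0 0 0.2 0 0 0;0 0 0 0 0 0 0"
}}

```text
time: 11.95
tool_pos: [0.4845, -0.2582, 0.0745]
tool_rot: [-3.141, -0.0, 1.328]
contact_force: [0.3, -0.3, 0.1]
opening: 0.0005
grip_force: 0.0
```

Call:
{"method": "apply_moves", "body": {
  "motion": "0 0 0 0.2 0 0 0;0 0 0 0.2 0 0 0;0 0 0 0.2 0 0 0;0 0 0 0.1 0 0 0;0 0 0 0 0 0 0"
}}

```text
time: 12.58
tool_pos: [0.4848, -0.2584, 0.0679]
tool_rot: [3.141, 0.0, 1.328]
contact_force: [-0.5, 0.4, 4.0]
opening: 0.0007
grip_force: 1.9
```

Call:
{"method": "apply_moves", "body": {
  "motion": "0 0 0 0.1 0 0 0;0 0 0 0.1 0 0 0;0 0 0 0 0 0 0"
}}

```text
time: 12.95
tool_pos: [0.4848, -0.2584, 0.0662]
tool_rot: [3.141, 0.0, 1.328]
contact_force: [-1.7, 0.2, 7.5]
opening: 0.0007
grip_force: 3.9
```

Call:
{"method": "apply_moves", "body": {
  "motion": "0 0 0 0.1 0 0 0;0 0 0 0.1 0 0 0;0 0 0 0 0 0 0;0 0 0 0 0 0 0"
}}

```text
time: 13.45
tool_pos: [0.4849, -0.2585, 0.0659]
tool_rot: [3.14, 0.001, 1.328]
contact_force: [-4.4, 2.7, 21.2]
opening: 0.0005
grip_force: 10.7
```

Bottomed out: 21 N with no further travel. Now I'll release it.

Call:
{"method": "apply_moves", "body": {
  "motion": "0 0 0 -0.5 0 0 0;0 0 0 -1 0 0 0;0 0 0 -3 0 0 0;0 0 0 -4 0 0 0;0 -3 0 -3 0 0 0;0 -4 0 0 0 0 0;0 -4 0 0 0 0 0;0 0 0 0 0 0 0;0 0 0 0 0 0 0"
}}

```text
time: 14.58
tool_pos: [0.458, -0.3645, 0.1783]
tool_rot: [-3.141, -0.001, 1.327]
contact_force: [-0.1, 0.6, 0.4]
opening: 0.0004
grip_force: 0.0
```

```bash
python3 - <<'E'
from cell import robot
from h import *
s,p=shot(robot,'pics/w4.png')
print(s['tool_pos'],s['contact_force'],s['time'])
b=(.4801,-.3248,-.2426)
for P in [(12,-14,94),(-12,66,72)]: print(P,proj(p,boxpt(b,np.array(P)/1000),s)[0])
E
```

```text
[ 0.45795146 -0.36445531  0.17827691] [-0.05235051  0.6447954   0.3688309 ] 14.575
(12, -14, 94) [348.60851534 176.19545126]
(-12, 66, 72) [320.10129141  78.18132467]
```

View pics/w4.png

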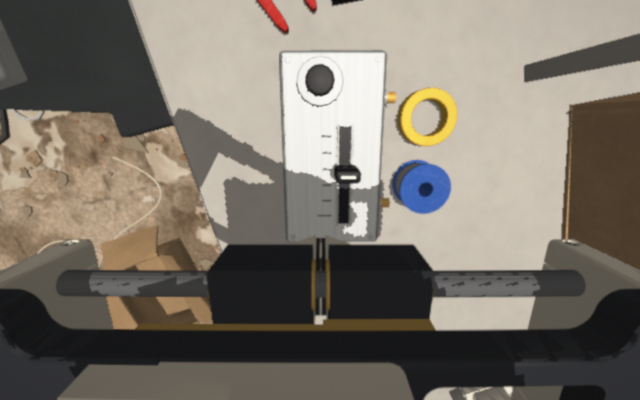

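The lever is still at click three, (347,174) against a predicted (349,176). The button is up at (320,80), and the reel and tape are where they were.

```bash
python3 -c "
from cell import robot
print(robot.hand_in())"
```

```text
the job is handed in; nothing more can be done
None
```

The lever is in the third click, and after that the button was pressed fully down and came back up; the job was handed in at about 15 s, with no verdict returned.

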